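# Wind the test plate under the exposure hood and hold the shutter half open

### The arm

A 6-joint arm with a two-finger parallel gripper is mounted at the origin on the work surface. World frame = base frame: x ahead of the robot, y to its left, z up, the work surface at z = 0. Lengths are in m, angles in rad, forces in N, time in s.
With the tool pointing down it reaches from about 0.3 to 0.775 m from the base axis. Payload 14.6 kg.
Tool frame: the origin (TCP) lies midway between the tips of the shut fingers; the grasp point (between the pads) lies 19 mm behind it; z points along the fingers, y is the direction in which the jaws open and shut (so a half turn about z gives the same grasp; the last joint's range is limited). The gripper opens to 94 mm and grips with 3 to 60 N. Pads are 16 mm wide; open, the fingers measure 119 mm over their backs; the gripper's body (75 mm by 177 mm) begins 78 mm behind the grasp point.
Start: joints at [1.245, 0.3, 1.521, -0, 1.321, -0.067], TCP at [0.141, 0.532, 0.205] pointing down, gripper open.
Joint ranges: [-3.03, 3.03], [-0.79, 2.21], [0.23, 2.52], [-1.04, 4.18], [0, 3.07], [-2.55, 2.55]. Speed limits (rad/s): [2.22, 2.22, 2.57, 3.14, 3.14, 3.14].

### API

Orientations are given as [roll, pitch, yaw] about the fixed x, y, z axes, in that order (R = Rz(yaw) Ry(pitch) Rx(roll)).
In Python, from workcell import * gives the robot as it stands.
- The arm moves only by the tool arm_command, never from a script. Its arguments are lists of equal length, an entry for each row: "translation": the shift along the tool's x, y, z in m, a list of three; "twist": the turn about the tool's z in rad. In form: {"translation": [[x, y, z], ...], "twist": [twist, ...]}. A call has 1 to 20 rows; each row is the pose to reach, as a shift and turn from the pose commanded when the call began, along the tool's axes at that moment; what a row does not reach only later rows make up. A row lasts 1/10 s, in which the tool goes at most 50 mm and 8.59 degrees, less where a joint would pass 70% of its speed; a pose out of reach is approached as far as the arm can. A call with a gripper value outside its range is refused whole. "jaw" is the opening, from 0 (shut) to 1 (fully open), set as the call begins (left out, the last holds). The fingers move at their own pace and stop on an object; the grip force is fixed at half the most. Time passes only in rows, so rows that repeat a pose let the fingers close. It gives the time, the measured TCP pose, the force and the opening at its end, in the units of the state.
- sense(): the state, without advancing time (a new reading comes with each control period).
- read_camera(name): name is "side" or "top"; returns a dict with "pixels" (480x640x3 uint8, blue, green, red), "fovy" (degrees; the focal length in pixels is half the picture's height over the tangent of half this angle, whatever the lens; pixels are square), "cx", "cy" (the principal point, pixels), "world_to_cam" (4x4, takes a point from world to camera coordinates). Camera axes: x right, y up, looking along -z (the intrinsics and any distortion apply to the point x, -y, -z); pixel columns grow to the right and rows downward; lengths in m; the calibration is good to about 2 mm. A picture is of the moment at which its call begins. There is no depth.
- finish_job(): hands the job in, once; it reports no verdict.
The state is a dict: "time": time; "joints": joint angles; "joint_velocities": joint speeds; "tau": joint torques, N m; "tcp_pos": TCP position; "ee_rot": TCP orientation; "wrist_force": force on the tool from outside, world axes, zero at the start; "moment": the same for the moment, N m; "opening": finger opening in m.
Only numpy, scipy, OpenCV 4.12 (cv2) and the standard library are available. Lean on these libraries where they do the work, as an engineer would, in place of code of your own. Each camera call takes 0.05 s, during which the arm holds its last target.

### The job

Turn the hand crank clockwise until the glass bed has run all the way in under the white hood and is against its stop, keeping the hood's sprung shutter shut meanwhile. Then slide the shutter open by its upright tab to half of its travel (tab over the longer middle tick marks) and finish while holding it there with the gripper, because the spring shuts it if you let go. Leave the other things lying about on the desk where they are.

Things in the scene. Friction and masses are not known exactly. Their poses are not given: they have to be found in the camera images.
- rig: Fixed bench rig on a green mat; its aluminium deck spans x -90 to 100 mm and y -270 to 200 mm in its own frame, 12 mm high; origin on the desk; z is up. The crank stands at its -y end, the white hood at its +y end. The hood spans x -90 to 100 mm and y 20 to 180 mm in the rig's frame, its flat top is 130 mm above the desk, with a 56 mm square window centred at x 45, y 100 mm. The rig stands at a different place and yaw (within 0.25 rad) each time.
- crank_axis (a point): Point on the vertical axis of the crank, 112 mm above the desk (same height as knob_center).
- knob_center (a point): Grip point on the axis, 112 mm above the desk (3 mm above half-way up), of the crank's upright black round knob, 18 mm diameter, 45 mm tall (87 to 132 mm above the desk), 45 mm from the crank's axis, at the end of a flat arm 18 mm wide whose top is 86 mm above the desk. The knob spins freely on its own pin, so a gripper that holds it need not turn with the crank. The grey gearbox under the crank is 70 mm square and reaches 70 mm above the desk.
- crank (a joint): Crank angle in rad, growing clockwise seen from above, turning through several full turns: 0 with the bed fully out (arm then points to the rig's -x), 14.36 at the stop with the bed fully in. Starts anywhere from 0 to 4. Turns easily (about 1 N at the knob) and stays where it is left.
- bed (a joint): Travel of the glass bed (142 by 112 mm) along the rig's +y, in m, driven by the crank at 70 mm a turn: 0 fully out, 0.16 fully in against the stop.
- tab_center (a point): Grip point of the shutter's upright aluminium tab: on its centre line, 23 mm above its foot and 157 mm above the desk. The tab is 12 mm thick along the slide (rig x), 36 mm wide (rig y) and 38 mm tall (134 to 172 mm above the desk), on the dark steel shutter plate. The guides beside the plate rise only 7 mm above the hood's top and are 86 mm apart. A thin pointer bar crosses the tab's foot and passes over tick marks on the hood: shut, half (longer tick) and fully open.
- shutter (a joint): Shutter travel in m: 0 shut, 0.060 fully open, half is 0.030. It opens towards the rig's -x (towards the robot), in a straight level line. A spring pulls it shut: about 3.6 N when shut, 7.2 N at half, 10.8 N fully open.
- cutters: Bystander: red-handled side cutters, 130 mm long, lying on the desk; origin at its underside.
- marker: Bystander: blue marker pen, 135 mm long, lying on the desk; origin at its underside.
- blower: Bystander: black rubber air blower standing nozzle up, 56 mm diameter, 88 mm tall; origin at its underside.
- fan: Bystander: small tan cooling fan, 40 by 40 by 11 mm, lying flat; origin at its underside.
- motor: Bystander: spare motor, 43 mm square, 58 mm tall with its shaft; origin at its underside.
- clip: Bystander: small black binder clip, 22 mm long, 30 mm tall, standing on the rig's deck; origin at its underside.

How it is judged:
By the outcome, as a careful person would: the job done as asked, in the order asked, and still so for the second after the job is handed in, while the arm keeps its last pose, push and grip.
It also fails if it takes over 69 s, if anything falls off the work surface, if the arm or the gripper's body presses on something with over 40 N, if the wrist force passes 120 N, or if a joint passes its speed limit or range.

## Working session

There is one attempt and no reset: what is moved stays moved. The work goes in short steps, Python scripts to look and compute and a tool call to move; the robot and the scene stay as the last step left them, time stands still between calls to the robot, and variables do not carry over. Pictures are saved under pics/ and viewed, and the job is handed in when it is done.

Besides the shell and the picture viewer there is one more tool, called after "Emit:" as name([rows], argument=value, ...), one row to a line, values as JSON. arm_command: Moves the arm, as the interface text tells. Its arguments: {"type":"object","properties":{"translation":{"type":"array"},"twist":{"type":"array"},"jaw":{"type":"number"}},"required":["translation","twist"]}

```bash
ls; mkdir -p pics
python3 - <<'E'
from workcell import *
import cv2, pickle, numpy as np
s=sense(); print({k:np.round(v,3).tolist() for k,v in s.items()})
for n in("top","side"):
    c=read_camera(n); pickle.dump(c,open(n+"0.pkl","wb")); cv2.imwrite(f"pics/{n}0.png",c["pixels"])
    print(n,{k:(np.round(v,4).tolist()) for k,v in c.items() if k!="pixels"})
E
```

```text
pics
{'time': 0.0, 'joints': [1.245, 0.301, 1.522, 0.0, 1.321, -0.067], 'joint_velocities': [0.0, 0.0, -0.0, -0.001, 0.0, 0.002], 'tau': [-0.001, -53.181, -35.273, 0.071, 0.024, -0.0], 'tcp_pos': [0.141, 0.531, 0.205], 'ee_rot': [-3.14, -0.0, 2.883], 'wrist_force': [0.705, 0.328, -0.479], 'moment': [0.035, -0.024, -0.014], 'opening': 0.094}
top {'fovy': 42.9584, 'cx': 325.3208, 'cy': 254.961, 'world_to_cam': [[-0.0114, -0.9997, 0.0221, -0.0232], [0.9897, -0.0081, 0.1426, -0.576], [-0.1424, 0.0235, 0.9895, -0.9043], [0.0, 0.0, 0.0, 1.0]]}
side {'fovy': 42.6116, 'cx': 307.5035, 'cy': 234.7202, 'world_to_cam': [[0.84, -0.5422, 0.0219, -0.4823], [0.2489, 0.4208, 0.8724, -0.2409], [-0.4821, -0.7273, 0.4884, -0.7027], [0.0, 0.0, 0.0, 1.0]]}
```

View pics/top0.png

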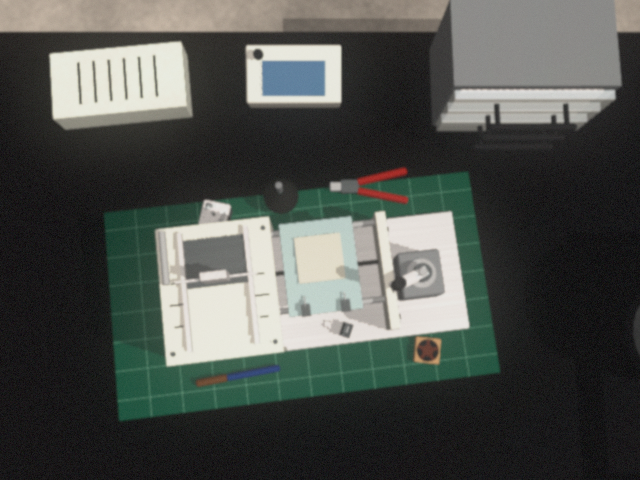

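View pics/side0.png

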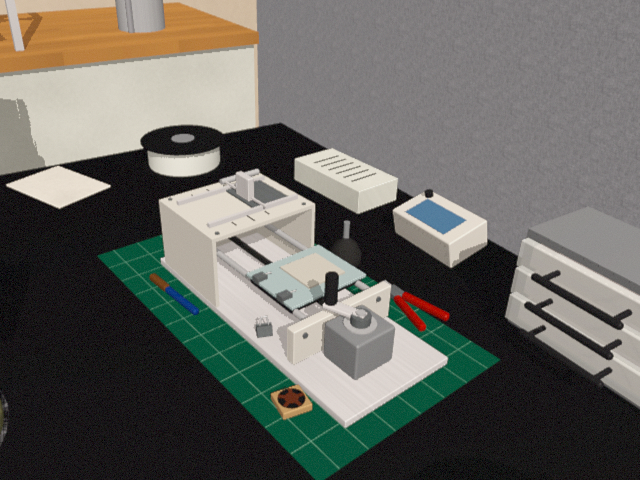

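```bash
cat > h.py <<'E'
import numpy as np, cv2, pickle
def ray(c,u,v):
    f=240/np.tan(np.radians(c["fovy"])/2); M=np.array(c["world_to_cam"])
    d=np.array([(u-c["cx"])/f,-(v-c["cy"])/f,-1.0]); R=M[:3,:3]
    return -R.T@M[:3,3], R.T@d
def onz(c,u,v,z):
    o,d=ray(c,u,v); return o+d*(z-o[2])/d[2]
def tri(c1,p1,c2,p2):
    o1,d1=ray(c1,*p1);o2,d2=ray(c2,*p2)
    t=np.linalg.lstsq(np.c_[d1,-d2],o2-o1,rcond=None)[0]
    a=o1+d1*t[0];b=o2+d2*t[1]; return (a+b)/2,np.linalg.norm(a-b)
def proj(c,p):
    f=240/np.tan(np.radians(c["fovy"])/2); M=np.array(c["world_to_cam"])
    q=M[:3,:3]@np.array(p)+M[:3,3]; return np.array([c["cx"]+f*q[0]/-q[2], c["cy"]-f*q[1]/-q[2]])
def load(n): return pickle.load(open(n+".pkl","rb"))
def crop(im,x0,y0,x1,y1,s,fn): cv2.imwrite(fn,cv2.resize(im[y0:y1,x0:x1],None,fx=s,fy=s,interpolation=cv2.INTER_CUBIC))
E
python3 - <<'E'
from h import *
t=load("top0");s=load("side0")
crop(t["pixels"],145,205,295,370,3.5,"pics/t_hood.png")
crop(t["pixels"],370,205,480,340,4,"pics/t_crank.png")
crop(s["pixels"],150,160,330,310,4,"pics/s_hood.png")
crop(s["pixels"],280,260,460,430,3.5,"pics/s_crank.png")
E
```

```text
(no output)
```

View pics/t_hood.png

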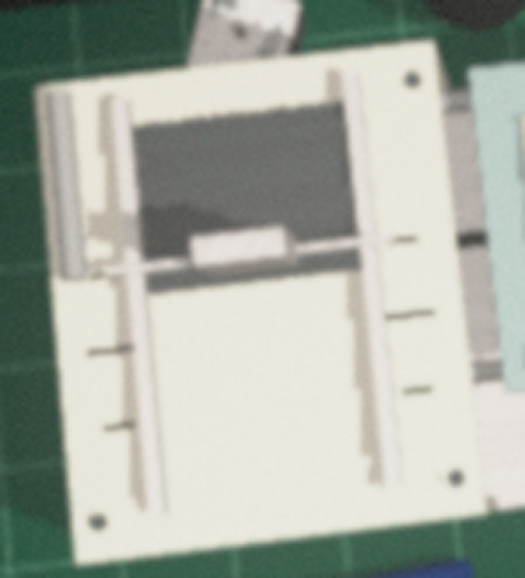

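View pics/t_crank.png

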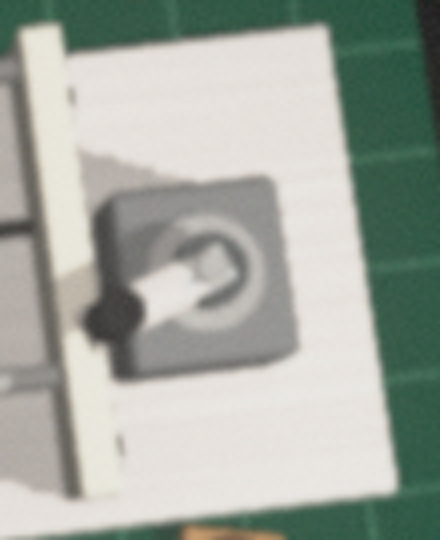

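View pics/s_hood.png

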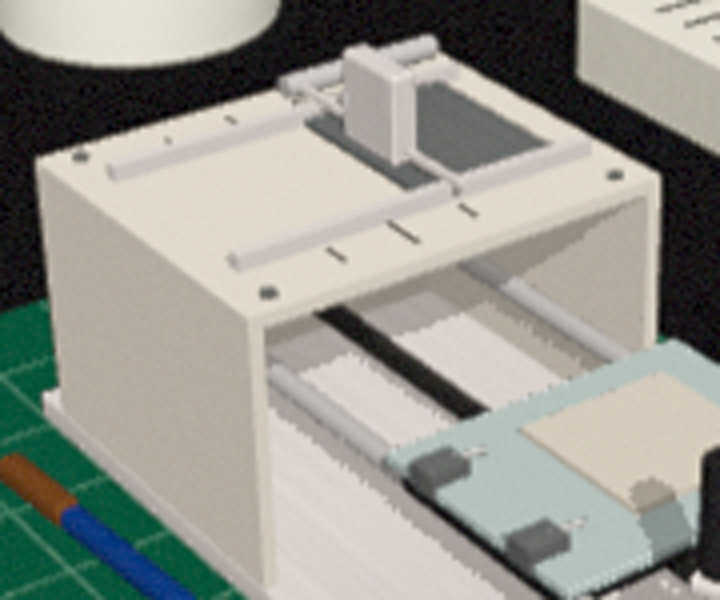

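View pics/s_crank.png

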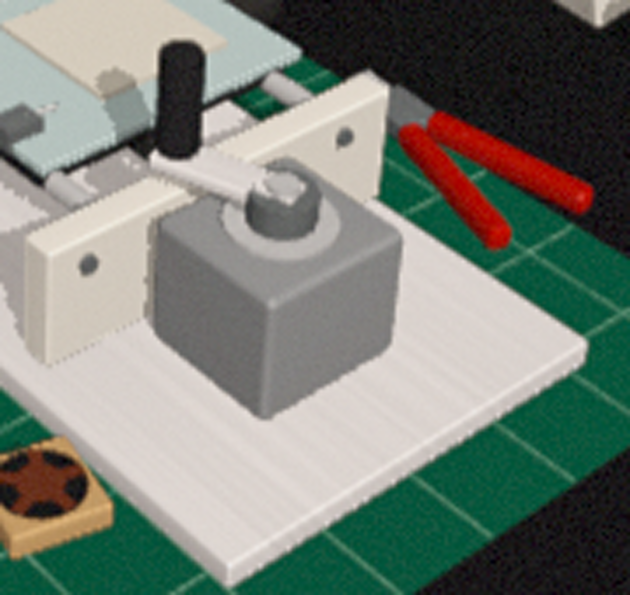

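Run:
```python
from h import *
np.set_printoptions(precision=4,suppress=True)
t=load("top0");s=load("side0")
T=lambda x,y,o,k:(x/k+o[0],y/k+o[1])
hc=[T(x,y,(145,205),3.5) for x,y in[(35,85),(435,40),(487,515),(77,565)]]
P=np.array([onz(t,u,v,.130)[:2] for u,v in hc]); print(P); print([np.linalg.norm(P[i]-P[(i+1)%4]) for i in range(4)])
# side hood corners
hs=[T(x,y,(150,160),4) for x,y in[(40,160),(250,322),(660,178)]]
Q=np.array([onz(s,u,v,.130)[:2] for u,v in hs]); print("side",Q,np.linalg.norm(Q[0]-Q[1]),np.linalg.norm(Q[2]-Q[1]))
# rigid fit: order TL(+x,+y) TR(+x,-y) BR(-x,-y) BL(-x,+y)
A=np.array([[100,180],[100,20],[-90,20],[-90,180]])/1e3
def fit(A,P):
    a=A-A.mean(0);p=P-P.mean(0); th=np.arctan2((a[:,0]*p[:,1]-a[:,1]*p[:,0]).sum(),(a*p).sum())
    R=np.array([[np.cos(th),-np.sin(th)],[np.sin(th),np.cos(th)]]); o=P.mean(0)-R@A.mean(0); print("yaw",th,"org",o,"res",P-(A@R.T+o)); return th,R,o
th,R,o=fit(A,P)
fit(A[[3,2,1]],Q)
# knob
k=(112/4+370,312/4+205)
ks=T(183,52,(280,260),3.5)
print("knob tri",tri(t,T(108,318,(370,205),4),s,ks))
print("knob top z132", onz(t,*T(108,318,(370,205),4),.132), onz(s,*ks,.132))
print("hub tri",tri(t,T(213,262,(370,205),4),s,T(290,186,(280,260),3.5)))
# tab top
tc=T(238,246,(145,205),3.5); print("tab top .172",onz(t,*tc,.172), [onz(t,*T(x,y,(145,205),3.5),.172) for x,y in[(190,236),(282,226),(286,260),(194,268)]])
print("tab side",[onz(s,*T(x,y,(150,160),4),.172) for x,y in[(345,48),(362,43),(414,78),(398,85)]])
# deck
dk=[T(330,25,(370,205),4),T(398,490,(370,205),4)]
print("deck",[(R.T@(onz(t,*p,.012)[:2]-o)) for p in dk])
```

```text
[[0.6014 0.212 ]
 [0.6188 0.0519]
 [0.4289 0.0312]
 [0.4116 0.1904]]
[np.float64(0.16106917447038485), np.float64(0.19093984549185905), np.float64(0.16014637612372867), np.float64(0.19105024807862678)]
side [[0.4142 0.1891]
 [0.4302 0.0293]
 [0.618  0.0513]] 0.16054922257392198 0.18912580248532032
yaw 0.10963578681856984 org [0.5211 0.0214] res [[ 0.0006  0.0007]
 [ 0.0004 -0.0004]
 [-0.0006 -0.0002]
 [-0.0004 -0.0001]]
yaw 0.10760403865354758 org [0.5218 0.0198] res [[ 0.0011 -0.0001]
 [-0.     -0.0008]
 [-0.0011  0.0008]]
knob tri (array([ 0.523 , -0.1282,  0.1287]), np.float64(0.0056164072943300485))
knob top z132 [ 0.5203 -0.1263  0.132 ] [ 0.5228 -0.1332  0.132 ]
hub tri (array([ 0.5454, -0.1724,  0.0871]), np.float64(0.0011851993582759623))
tab top .172 [0.5311 0.1232 0.172 ] [array([0.535 , 0.1413, 0.172 ]), array([0.5385, 0.1067, 0.172 ]), array([0.5256, 0.105 , 0.172 ]), array([0.5229, 0.1396, 0.172 ])]
tab side [array([0.5262, 0.1409, 0.172 ]), array([0.5343, 0.142 , 0.172 ]), array([0.536 , 0.1018, 0.172 ]), array([0.5276, 0.0991, 0.172 ])]
deck [array([ 0.0998, -0.271 ]), array([-0.0889, -0.2696])]
```

Run:
```python
from h import *
np.set_printoptions(precision=4,suppress=True)
t=load("top0");s=load("side0")
th=.109;R=np.array([[np.cos(th),-np.sin(th)],[np.sin(th),np.cos(th)]]);o=np.array([.5214,.0208])
def blob(c,x0,y0,x1,y1):
    g=c["pixels"][y0:y1,x0:x1].max(2); m=(g<70).astype(np.uint8)
    n,l,st,ce=cv2.connectedComponentsWithStats(m)
    for i in range(1,n):
        if st[i,4]>40: print(st[i]+np.array([x0,y0,0,0,0]),ce[i]+[x0,y0])
    return m
blob(t,385,265,425,300); blob(s,310,262,350,315)
def rep(n,p): print(n,p,"rig",R.T@(p[:2]-o))
pt=(398.,283.);ps=(280+181/3.5,260+100/3.5)
rep("top",onz(t,*pt,.1095));rep("side",onz(s,*ps,.1095));print(tri(t,pt,s,ps))
rep("hub",np.array([.5454,-.1724]))
# gearbox top corners (z=.07) side view + top
for x,y in[(160,235),(268,303),(400,238)]: rep("gs",onz(s,280+x/3.5,260+y/3.5,.07))
for x,y in[(100,205),(275,178),(298,352),(118,378)]: rep("gt",onz(t,370+x/4,205+y/4,.07))
```

```text
[392 277  12  14  71] [397.3099 284.4789]
[310 272  40  33 478] [330.1067 289.613 ]
top [ 0.5246 -0.1309  0.1095] rig [-0.0134 -0.1512]
side [ 0.5239 -0.1319  0.1095] rig [-0.0141 -0.152 ]
(array([ 0.5246, -0.131 ,  0.1088]), np.float64(5.775004834923985e-05))
hub [ 0.5454 -0.1724] rig [ 0.0028 -0.1947]
gs [ 0.5012 -0.1538  0.07  ] rig [-0.0391 -0.1714]
gs [ 0.512 -0.206  0.07 ] rig [-0.034  -0.2245]
gs [ 0.5765 -0.2016  0.07  ] rig [ 0.0306 -0.2271]
gt [ 0.5689 -0.1332  0.07  ] rig [ 0.0304 -0.1583]
gt [ 0.5786 -0.1998  0.07  ] rig [ 0.0329 -0.2255]
gt [ 0.5127 -0.206   0.07  ] rig [-0.0333 -0.2245]
gt [ 0.5036 -0.1381  0.07  ] rig [-0.035  -0.1561]
```

Emit:
arm_command([
  [-0.005, -0.005, 0],
  [-0.02, -0.02, 0],
  [-0.045, -0.045, 0],
  [-0.075, -0.075, 0],
  [-0.11, -0.11, 0],
  [-0.145, -0.145, 0],
  [-0.18, -0.18, 0],
  [-0.215, -0.215, 0],
  [-0.25, -0.25, 0],
  [-0.285, -0.285, 0],
  [-0.32, -0.32, 0],
  [-0.355, -0.355, 0],
  [-0.39, -0.39, 0],
  [-0.425, -0.425, 0],
  [-0.455, -0.455, 0],
  [-0.485, -0.485, 0],
  [-0.51, -0.512, 0],
  [-0.528, -0.53, 0],
  [-0.538, -0.54, 0],
  [-0.54, -0.542, 0],
], twist=[0.01, 0.05, 0.1, 0.17, 0.24, 0.32, 0.4, 0.48, 0.56, 0.64, 0.72, 0.8, 0.88, 0.95, 1.02, 1.08, 1.13, 1.17, 1.19, 1.203], jaw=1.0)

```text
time: 2.1
tcp_pos: [0.524, -0.1313, 0.205]
ee_rot: [-3.141, -0.0, 1.678]
wrist_force: [-0.0, -0.0, 0.1]
opening: 0.0938
```

Emit:
arm_command([
  [0, 0, 0.01],
  [0, 0, 0.03],
  [0, 0, 0.05],
  [0, 0, 0.07],
  [0, 0, 0.09],
  [0, 0, 0.105],
  [0, 0, 0.111],
  [0, 0, 0.112],
], twist=[0, 0, 0, 0, 0, 0, 0, 0])

```text
time: 2.9
tcp_pos: [0.5236, -0.1296, 0.0929]
ee_rot: [-3.141, -0.0, 1.681]
wrist_force: [-0.0, 0.2, 0.3]
opening: 0.0939
```

Run:
```python
from workcell import *
from h import *
c=read_camera("side"); pickle.dump(c,open("side1.pkl","wb")); crop(c["pixels"],230,180,430,330,4,"pics/s1.png")
s=sense();print(s["tcp_pos"],s["wrist_force"])
```

```text
[ 0.52391653 -0.1298434   0.09350481] [-0.6005013   0.02045365  0.28240555]
```

View pics/s1.png

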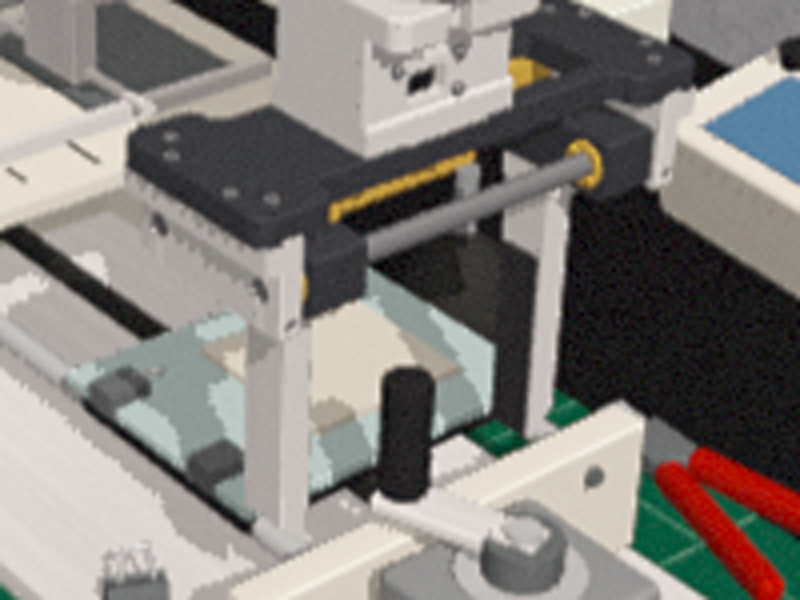

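Emit:
arm_command([
  [0, 0, 0],
  [0, 0, 0],
  [0, 0, 0],
  [0, 0, 0],
  [0, 0, 0],
  [0, 0, 0],
  [0, 0, 0],
  [0, 0, 0],
], twist=[0, 0, 0, 0, 0, 0, 0, 0], jaw=0.0)

```text
time: 3.75
tcp_pos: [0.5241, -0.1305, 0.0934]
ee_rot: [-3.142, -0.0, 1.68]
wrist_force: [-0.3, 0.1, 0.3]
opening: 0.0333
```

Emit:
arm_command([
  [0, 0, 0],
  [0, 0, 0],
  [0, 0, 0],
  [0, 0, 0],
], twist=[0, 0, 0, 0])

```text
time: 4.15
tcp_pos: [0.524, -0.1304, 0.0934]
ee_rot: [-3.142, -0.0, 1.68]
wrist_force: [-0.5, 0.0, 1.1]
opening: 0.0174
```

```bash
cat > arc.py <<'E'
import sys,numpy as np
p0,step,n=map(float,sys.argv[1:4])
p=p0+step*np.arange(1,int(n)+1); r=.045
print([[round(float(r*(np.sin(a)-np.sin(p0))),4),round(float(-r*(np.cos(a)-np.cos(p0))),4),0] for a in p],"end",p[-1])
E
python3 arc.py 1.24 .12 15
```

```text
[[0.0014, 0.0052, 0], [0.0023, 0.0105, 0], [0.0024, 0.0159, 0], [0.0019, 0.0213, 0], [0.0008, 0.0266, 0], [-0.0009, 0.0317, 0], [-0.0033, 0.0366, 0], [-0.0062, 0.0411, 0], [-0.0096, 0.0453, 0], [-0.0135, 0.049, 0], [-0.0178, 0.0522, 0], [-0.0225, 0.0549, 0], [-0.0275, 0.057, 0], [-0.0327, 0.0585, 0], [-0.038, 0.0594, 0]] end 3.04
```

Emit:
arm_command([
  [0.0014, 0.0052, 0],
  [0.0023, 0.0105, 0],
  [0.0024, 0.016, 0],
  [0.0019, 0.0213, 0],
  [0.0008, 0.0266, 0],
  [-0.001, 0.0317, 0],
  [-0.0033, 0.0366, 0],
  [-0.0062, 0.041, 0],
  [-0.0096, 0.0453, 0],
  [-0.0135, 0.049, 0],
  [-0.0178, 0.0522, 0],
  [-0.0225, 0.055, 0],
  [-0.0275, 0.057, 0],
  [-0.0327, 0.0585, 0],
  [-0.038, 0.0594, 0],
], twist=[0, 0, 0, 0, 0, 0, 0, 0, 0, 0, 0, 0, 0, 0, 0])

```text
time: 5.65
tcp_pos: [0.5878, -0.1624, 0.0935]
ee_rot: [3.141, 0.001, 1.68]
wrist_force: [4.3, 1.5, -0.8]
opening: 0.0176
```

```bash
python3 - <<'E'
from workcell import *
from h import *
for n in("side","top"):
    c=read_camera(n); pickle.dump(c,open(n+"2.pkl","wb"))
    if n=="side": crop(c["pixels"],230,180,430,330,4,"pics/s2.png")
    else: crop(c["pixels"],260,180,460,330,4,"pics/t2.png")
s=sense();print(s["tcp_pos"],s["wrist_force"],s["opening"])
E
python3 arc.py 3.04 .25 20
```

```text
[ 0.5878362  -0.16283616  0.09354483] [ 5.85190598 -0.08931149 -1.12605163] 0.017452153961490267
[[-0.0112, -0.0003, 0], [-0.022, -0.0033, 0], [-0.0317, -0.0089, 0], [-0.0398, -0.0167, 0], [-0.0456, -0.0263, 0], [-0.0489, -0.037, 0], [-0.0494, -0.0483, 0], [-0.0472, -0.0592, 0], [-0.0423, -0.0693, 0], [-0.035, -0.0779, 0], [-0.0259, -0.0844, 0], [-0.0154, -0.0884, 0], [-0.0043, -0.0898, 0], [0.0069, -0.0883, 0], [0.0173, -0.0841, 0], [0.0263, -0.0775, 0], [0.0335, -0.0688, 0], [0.0382, -0.0587, 0], [0.0403, -0.0476, 0], [0.0397, -0.0364, 0]] end 8.04
```

View pics/s2.png

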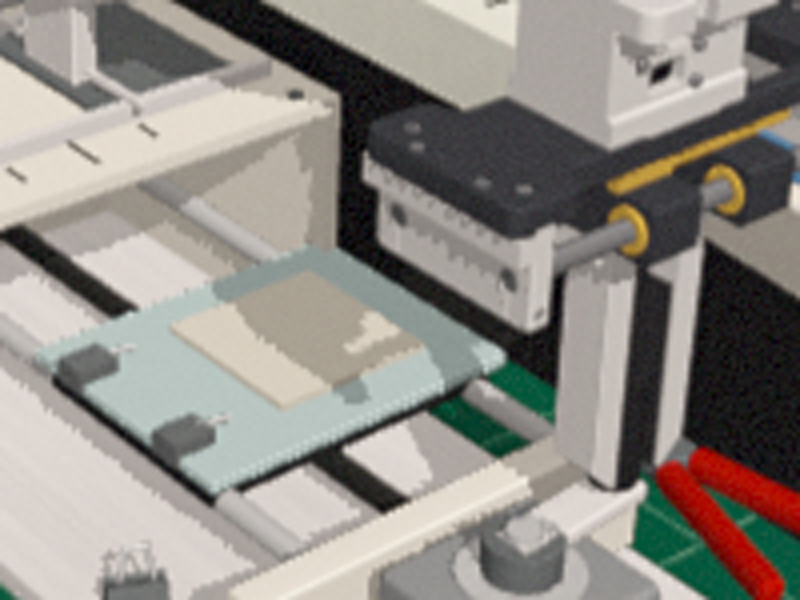

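Emit:
arm_command([
  [-0.011, 0.001, 0],
  [-0.022, -0.0025, 0],
  [-0.0317, -0.008, 0],
  [-0.0398, -0.016, 0],
  [-0.0456, -0.0255, 0],
  [-0.0489, -0.036, 0],
  [-0.0494, -0.0475, 0],
  [-0.0472, -0.0585, 0],
  [-0.0423, -0.0685, 0],
  [-0.035, -0.077, 0],
  [-0.0259, -0.0835, 0],
  [-0.0154, -0.0876, 0],
  [-0.0043, -0.089, 0],
  [0.0069, -0.0875, 0],
  [0.0173, -0.0833, 0],
  [0.0263, -0.0767, 0],
  [0.0335, -0.068, 0],
  [0.0382, -0.058, 0],
  [0.0403, -0.0468, 0],
  [0.0397, -0.0356, 0],
], twist=[0, 0, 0, 0, 0, 0, 0, 0, 0, 0, 0, 0, 0, 0, 0, 0, 0, 0, 0, 0])

```text
time: 7.75
tcp_pos: [0.5486, -0.1259, 0.0934]
ee_rot: [-3.141, 0.0, 1.68]
wrist_force: [-3.2, -7.5, -0.7]
opening: 0.0176
```

```bash
python3 - <<'E'
from workcell import *
from h import *
for n in("side",):
    c=read_camera(n); pickle.dump(c,open(n+"3.pkl","wb"))
    if n=="side": crop(c["pixels"],150,150,450,350,2.6,"pics/s3.png")
s=sense();print(s["tcp_pos"],s["wrist_force"],s["opening"])
E
python3 arc.py 8.04 .25 20
```

```text
[ 0.54978322 -0.12630538  0.09342262] [ 0.6636013  -0.22858843 -0.46891612] 0.0173909756321776
[[-0.0034, 0.0107, 0], [-0.0094, 0.0202, 0], [-0.0175, 0.0279, 0], [-0.0273, 0.0334, 0], [-0.0382, 0.0363, 0], [-0.0494, 0.0364, 0], [-0.0603, 0.0337, 0], [-0.0702, 0.0284, 0], [-0.0785, 0.0209, 0], [-0.0846, 0.0115, 0], [-0.0883, 0.0009, 0], [-0.0892, -0.0103, 0], [-0.0873, -0.0214, 0], [-0.0827, -0.0316, 0], [-0.0758, -0.0404, 0], [-0.0668, -0.0472, 0], [-0.0565, -0.0516, 0], [-0.0454, -0.0533, 0], [-0.0342, -0.0522, 0], [-0.0237, -0.0484, 0]] end 13.04
```

View pics/s3.png

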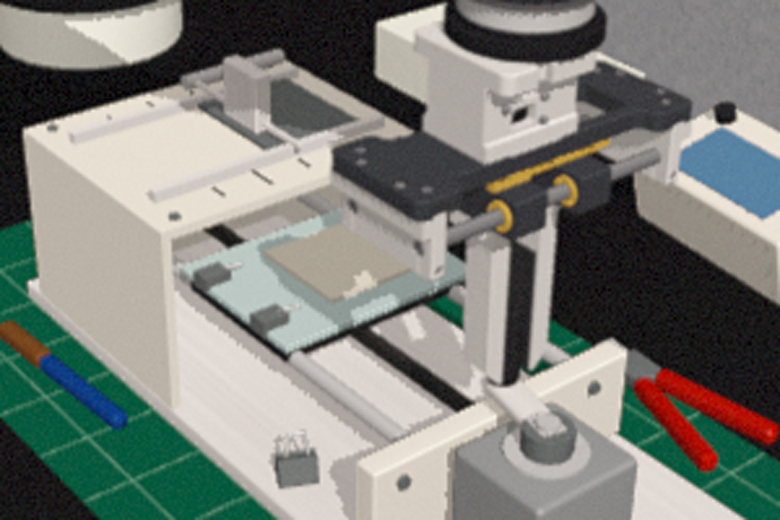

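Emit:
arm_command([
  [-0.0034, 0.0107, 0],
  [-0.0094, 0.0202, 0],
  [-0.0175, 0.028, 0],
  [-0.0273, 0.0334, 0],
  [-0.0382, 0.0363, 0],
  [-0.0494, 0.0364, 0],
  [-0.0603, 0.0337, 0],
  [-0.0702, 0.0284, 0],
  [-0.0785, 0.021, 0],
  [-0.0846, 0.0115, 0],
  [-0.0883, 0.001, 0],
  [-0.0892, -0.0103, 0],
  [-0.0873, -0.0214, 0],
  [-0.0827, -0.0316, 0],
  [-0.0758, -0.0404, 0],
  [-0.0668, -0.0472, 0],
  [-0.0565, -0.0516, 0],
  [-0.0454, -0.0533, 0],
  [-0.0342, -0.0522, 0],
  [-0.0237, -0.0484, 0],
], twist=[0, 0, 0, 0, 0, 0, 0, 0, 0, 0, 0, 0, 0, 0, 0, 0, 0, 0, 0, 0])

```text
time: 9.8
tcp_pos: [0.5019, -0.154, 0.0935]
ee_rot: [-3.141, 0.0, 1.68]
wrist_force: [3.4, -2.5, -2.6]
opening: 0.0171
```

```bash
python3 - <<'E'
from workcell import *
from h import *
s=sense();print(s["tcp_pos"],s["wrist_force"],s["opening"])
p=s["tcp_pos"][:2]-np.array([.5435,-.1712]); x=p[0]*.994+p[1]*.109;y=p[1]*.994-p[0]*.109
print(x,y,np.hypot(x,y),np.arctan2(y,-x)+4*np.pi)
E
python3 arc.py 13.04 .12 14
```

```text
[ 0.50194092 -0.15398693  0.09347583] [ 3.37142664 -2.48451841 -2.58221631] 0.017148438258850877
-0.039433498363141535 0.021639730262063034 0.0449808705892931 13.068265281582665
[[0.0046, 0.0027, 0], [0.0089, 0.006, 0], [0.0128, 0.0098, 0], [0.0162, 0.014, 0], [0.019, 0.0186, 0], [0.0213, 0.0235, 0], [0.023, 0.0286, 0], [0.0241, 0.0339, 0], [0.0245, 0.0393, 0], [0.0242, 0.0447, 0], [0.0234, 0.05, 0], [0.0219, 0.0552, 0], [0.0197, 0.0601, 0], [0.017, 0.0648, 0]] end 14.719999999999999
```

Emit:
arm_command([
  [0.0046, 0.0027, 0],
  [0.0089, 0.006, 0],
  [0.0128, 0.0098, 0],
  [0.0162, 0.014, 0],
  [0.019, 0.0186, 0],
  [0.0213, 0.0235, 0],
  [0.023, 0.0286, 0],
  [0.0241, 0.034, 0],
  [0.0245, 0.0393, 0],
  [0.0242, 0.0447, 0],
  [0.0236, 0.049, 0],
  [0.0236, 0.049, 0],
], twist=[0, 0, 0, 0, 0, 0, 0, 0, 0, 0, 0, 0])

```text
time: 11.0
tcp_pos: [0.5487, -0.1263, 0.0934]
ee_rot: [3.141, 0.0, 1.68]
wrist_force: [1.2, 2.6, 1.3]
opening: 0.0176
```

```bash
cat > st.py <<'E'
from workcell import *
from h import *
s=sense();print(s["time"],s["tcp_pos"],s["wrist_force"],s["opening"])
R=np.array([[.994,.109],[-.109,.994]])
p=R@(s["tcp_pos"][:2]-np.array([.5435,-.1712]))
print("rig rel",p,np.hypot(*p),"phi",np.arctan2(p[1],-p[0])+4*np.pi,"F rig",R@s["wrist_force"][:2])
E
python3 st.py
```

```text
11.0 [ 0.5487432  -0.12628978  0.09344159] [1.2376182  2.57418042 1.34775945] 0.017627135085866774
rig rel [0.01010695 0.04406926] 0.0452133796563891 phi 14.362610727419673 F rig [1.51077815 2.42383495]
```

Emit:
arm_command([
  [-0.0003, 0.0015, 0],
  [-0.0006, 0.003, 0],
  [-0.0006, 0.003, 0],
], twist=[0, 0, 0])

```text
time: 11.3
tcp_pos: [0.5495, -0.1263, 0.0932]
ee_rot: [-3.137, -0.001, 1.68]
wrist_force: [-14.1, 6.2, 9.1]
opening: 0.0174
```

```bash
python3 st.py
```

```text
11.3 [ 0.54950552 -0.12633037  0.09322339] [-14.14418604   6.20081079   9.0993553 ] 0.017398112138723037
rig rel [0.01086028 0.04394581] 0.04526787080168272 phi 14.379441457932291 F rig [-13.38343255   7.7053222 ]
```

Emit:
arm_command([
  [0.0002, -0.001, 0],
  [0.0003, -0.002, 0],
  [0.0003, -0.002, 0],
], twist=[0, 0, 0])

```text
time: 11.6
tcp_pos: [0.5489, -0.1263, 0.0934]
ee_rot: [-3.141, -0.0, 1.68]
wrist_force: [-1.7, 4.9, 2.1]
opening: 0.0173
```

```bash
python3 st.py
```

```text
11.6 [ 0.54894106 -0.12633796  0.0934435 ] [-1.73612147  4.86284568  2.1152748 ] 0.017325025575787863
rig rel [0.01029838 0.0439998 ] 0.045188920457006676 phi 14.36708323236907 F rig [-1.19565456  5.02290585]
```

Emit:
arm_command([
  [0, 0, 0],
  [0, 0, 0],
  [0, 0, 0],
  [0, 0, 0],
  [0, 0, -0.01],
  [0, 0, -0.03],
  [0, 0, -0.055],
  [0, 0, -0.08],
  [0, 0, -0.1],
  [0, 0, -0.115],
  [0, 0, -0.12],
], twist=[0, 0, 0, 0, 0, 0, 0, 0, 0, 0, 0], jaw=0.6)

```text
time: 12.7
tcp_pos: [0.5497, -0.1265, 0.2158]
ee_rot: [3.139, 0.001, 1.68]
wrist_force: [-0.2, -0.3, -0.2]
opening: 0.0568
```

```bash
python3 - <<'E'
from workcell import *
from h import *
for n in("side","top"):
    c=read_camera(n); pickle.dump(c,open(n+"4.pkl","wb")); cv2.imwrite(f"pics/{n}4.png",c["pixels"])
E
python3 st.py
```

```text
12.8 [ 0.54933838 -0.12648246  0.21416951] [ 0.01657707  0.14178367 -0.12768945] 0.05639557381689067
rig rel [0.01067756 0.04381285] 0.0450951898150185 phi 14.376215418475283 F rig [0.03193202 0.13912606]
```

View pics/side4.png

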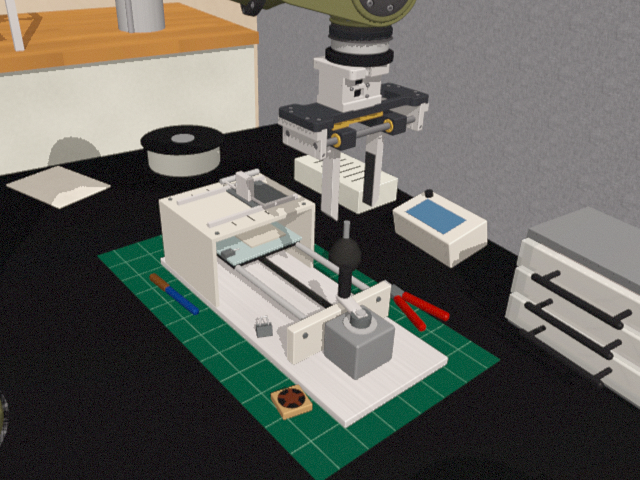

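View pics/top4.png

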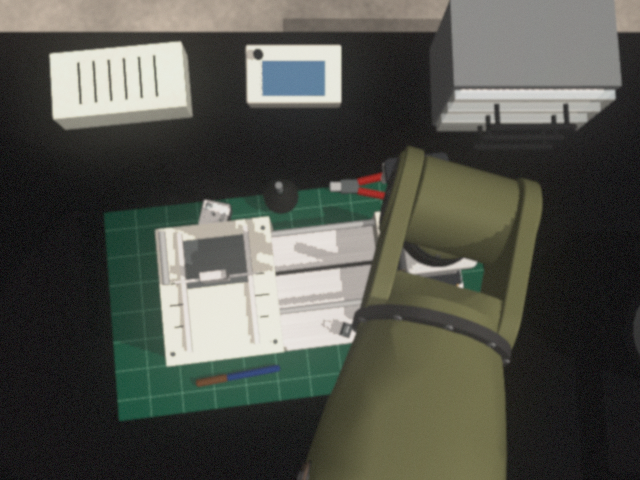

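Emit:
arm_command([
  [0.006, 0, 0],
  [0.022, 0.001, 0],
  [0.05, 0.002, 0],
  [0.085, 0.003, 0],
  [0.12, 0.004, 0],
  [0.155, 0.005, 0],
  [0.19, 0.006, 0],
  [0.22, 0.008, 0],
  [0.24, 0.0087, 0],
  [0.248, 0.0087, 0],
  [0.2495, 0.0087, 0],
  [0.2495, 0.0087, 0],
], twist=[0, 0, 0, 0, 0, 0, 0, 0, 0, 0, 0, 0])

```text
time: 14.0
tcp_pos: [0.5305, 0.1223, 0.2132]
ee_rot: [-3.141, 0.0, 1.68]
wrist_force: [0.3, 0.9, -0.2]
opening: 0.0562
```

Run:
```python
from workcell import *
from h import *
c=read_camera("side"); pickle.dump(c,open("side5.pkl","wb")); crop(c["pixels"],140,40,340,240,3,"pics/s5.png")
s=sense();print(s["time"],s["tcp_pos"],s["ee_rot"])
```

```text
14.05 [0.53063535 0.12194711 0.21328356] [-3.14129723e+00  1.73109825e-04  1.67920192e+00]
```

View pics/s5.png

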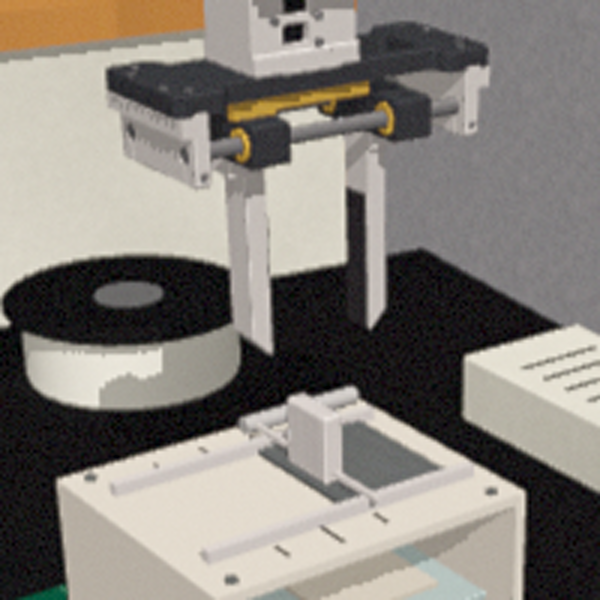

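Emit:
arm_command([
  [0, 0, 0.008],
  [0, 0, 0.025],
  [0, 0, 0.045],
  [0, 0, 0.06],
  [0, 0, 0.07],
  [0, 0, 0.073],
  [0, 0, 0.073],
], twist=[0, 0, 0, 0, 0, 0, 0])

```text
time: 14.75
tcp_pos: [0.5307, 0.1223, 0.1404]
ee_rot: [-3.141, 0.0, 1.679]
wrist_force: [-0.5, -0.0, 0.3]
opening: 0.0565
```

Emit:
arm_command([
  [0, 0, 0],
  [0, 0, 0],
  [0, 0, 0],
  [0, 0, 0],
  [0, 0, 0],
  [0, 0, 0],
  [0, 0, 0],
  [0, 0, 0],
  [0, 0, 0],
], twist=[0, 0, 0, 0, 0, 0, 0, 0, 0], jaw=0.0)

```text
time: 15.65
tcp_pos: [0.5309, 0.1226, 0.1405]
ee_rot: [3.141, -0.0, 1.68]
wrist_force: [3.9, 0.8, -0.8]
opening: 0.0117
```

Run:
```python
from workcell import *
from h import *
c=read_camera("side"); pickle.dump(c,open("side6.pkl","wb")); crop(c["pixels"],150,110,330,250,4,"pics/s6.png")
s=sense();print(s["time"],s["tcp_pos"],s["ee_rot"],s["wrist_force"],s["opening"])
```

```text
15.7 [0.53087812 0.12258516 0.14054422] [ 3.14102480e+00 -4.11054478e-05  1.67978729e+00] [ 3.48330961  1.11278358 -1.09132201] 0.012276169366542874
```

View pics/s6.png

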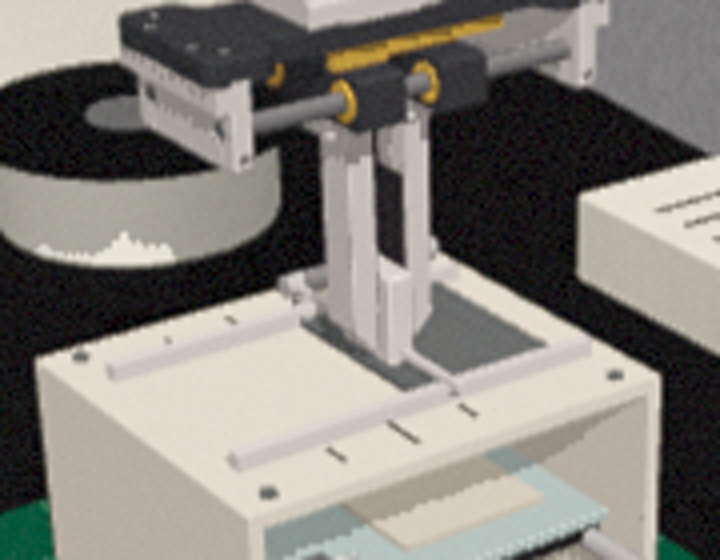

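Emit:
arm_command([
  [0, -0.003, 0],
  [0, -0.008, 0],
  [0, -0.013, 0],
  [0, -0.018, 0],
  [0, -0.023, 0],
  [0, -0.027, 0],
  [0, -0.029, 0],
  [0, -0.03, 0],
  [0, -0.03, 0],
  [0, -0.03, 0],
], twist=[0, 0, 0, 0, 0, 0, 0, 0, 0, 0])

```text
time: 16.7
tcp_pos: [0.5011, 0.1193, 0.1405]
ee_rot: [3.141, -0.0, 1.68]
wrist_force: [7.1, 1.7, -2.6]
opening: 0.0117
```

Run:
```python
from workcell import *
from h import *
for n in("side","top"):
    c=read_camera(n); pickle.dump(c,open(n+"7.pkl","wb"))
    if n=="side": crop(c["pixels"],150,110,330,250,4,"pics/s7.png")
    else: cv2.imwrite("pics/t7.png",c["pixels"])
s=sense();print(s["time"],s["tcp_pos"],s["ee_rot"],s["wrist_force"],s["opening"])
```

```text
16.8 [0.50108283 0.11927327 0.14052439] [3.14051784e+00 1.67727918e-05 1.67974381e+00] [ 6.90140002  0.87039369 -3.17965235] 0.011449354190290856
```

View pics/s7.png

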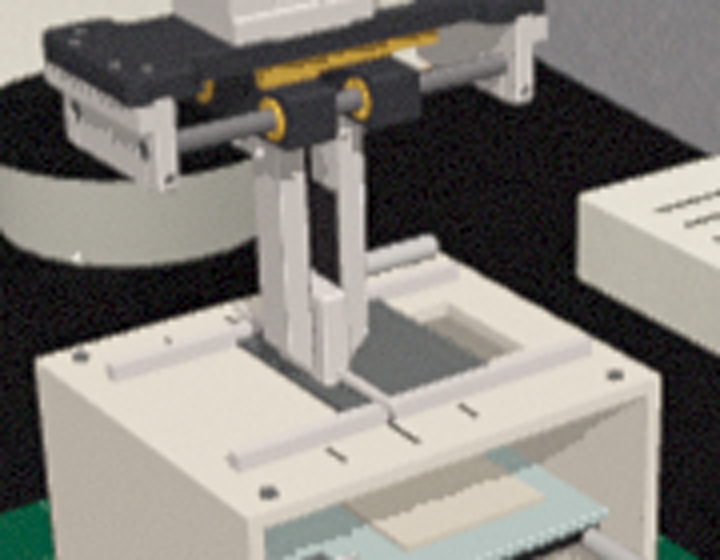

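View pics/t7.png

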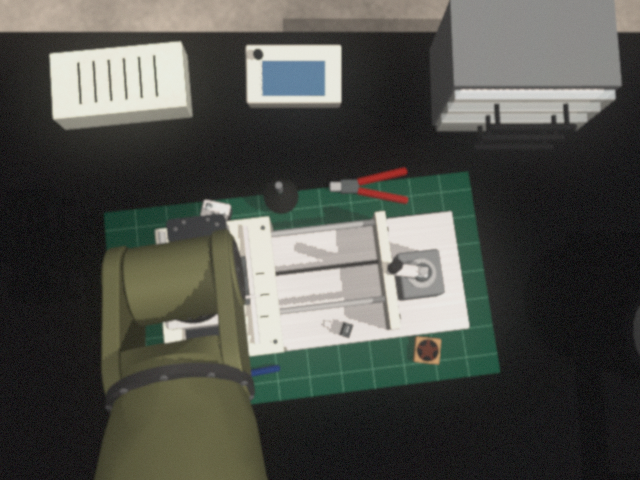

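Run:
```python
from h import *
np.set_printoptions(precision=4,suppress=True)
G=lambda n:cv2.resize(load(n)["pixels"],None,fx=8,fy=8,interpolation=cv2.INTER_CUBIC)
c=load("side0"); R=np.array([[.994,.109],[-.109,.994]]);o=np.array([.5214,.0208])
I0=G("side0")
# pointer patch at full-res approx: side0 crop(458,190)/4+(150,160)=(264.5,207.5)
x,y=264,207
T=I0[(y-4)*8:(y+4)*8,(x-6)*8:(x+6)*8]
for n,(u,v) in dict(side0=(264,207),side5=(264,207),side6=(264,207),side7=(247,212)).items():
    I=G(n); r=5; S=I[(v-4-r)*8:(v+4+r)*8,(u-6-r)*8:(u+6+r)*8]
    m=cv2.matchTemplate(S,T,cv2.TM_CCOEFF_NORMED); _,mx,_,l=cv2.minMaxLoc(m)
    p=(u-r+l[0]/8,v-r+l[1]/8); print(n,p,mx,"rig",R@(onz(c,*p,.137)[:2]-o))
# ticks: dark blobs near
for n in("side0","side7"):
    g=load(n)["pixels"].max(2)
    bh=cv2.morphologyEx(g,cv2.MORPH_BLACKHAT,np.ones((9,9),np.uint8))
    m=np.zeros_like(g); m[205:232,228:275]=(bh[205:232,228:275]>45)
    k,l,st,ce=cv2.connectedComponentsWithStats(m)
    for i in range(1,k):
        if st[i,4]>4: print(n,st[i],ce[i],"rig",R@(onz(c,*ce[i],.130)[:2]-o))
crop(load("side7")["pixels"],215,190,295,240,9,"pics/s7z.png")
```

```text
side0 (264.0, 207.0) 0.9999959468841553 rig [0.0215 0.0493]
side5 (264.0, 207.0) 0.9977449774742126 rig [0.0215 0.0493]
side6 (263.375, 207.25) 0.9513919949531555 rig [0.0203 0.0492]
side7 (247.125, 212.5) 0.7705579400062561 rig [-0.0097  0.0494]
side0 [248 205  12   3  22] [252.8182 205.5909] rig [0.0184 0.0751]
side0 [263 206   2   3   5] [263.4 207.2] rig [0.0284 0.0607]
side0 [265 211   4   3   7] [266.2857 212.    ] rig [0.0224 0.0446]
side0 [246 215   9   6  17] [250.2353 217.5882] rig [-0.0078  0.0441]
side0 [232 222   4   3   7] [233.2857 223.    ] rig [-0.0378  0.0448]
side7 [228 205  15   8  79] [234.4051 208.4177] rig [-0.0101  0.084 ]
side7 [245 207   6   2   9] [247.3333 207.3333] rig [0.008  0.0752]
side7 [265 211   4   3   7] [266.2857 212.    ] rig [0.0224 0.0446]
side7 [247 213   8   8  21] [249.8095 216.8095] rig [-0.0069  0.0466]
side7 [232 222   5   4   9] [233.7778 223.3333] rig [-0.0378  0.0435]
side7 [270 222   5   5  14] [272.6429 223.9286] rig [0.0073 0.0075]
```

View pics/s7z.png

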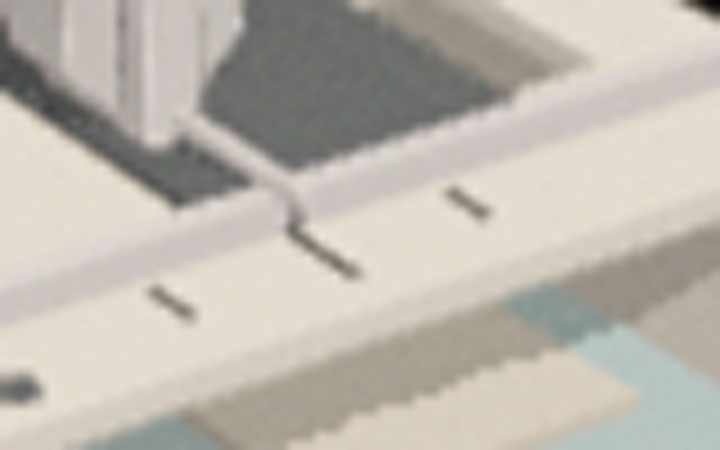

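Run:
```python
from h import *
np.set_printoptions(precision=4,suppress=True)
G=lambda n:cv2.resize(load(n)["pixels"],None,fx=8,fy=8,interpolation=cv2.INTER_CUBIC)
c=load("side0"); R=np.array([[.994,.109],[-.109,.994]]);o=np.array([.5214,.0208])
for ref in("side0","side6"):
  I0=G(ref)
  for (x,y,w,h) in[(264,207,3,3),(263,206,4,3),(264,207,2,3),(262,205,3,3),(256,197,5,4),(253,182,4,4)]:
    T=I0[(y-h)*8:(y+h)*8,(x-w)*8:(x+w)*8]; z=.137 if y>200 else (.15 if y>190 else .172); out=[]
    for n,(u,v) in dict(side6=(x,y),side7=(x-17,y+5)).items():
        I=G(n); r=3; S=I[(v-h-r)*8:(v+h+r)*8,(u-w-r)*8:(u+w+r)*8]
        m=cv2.matchTemplate(S,T,cv2.TM_CCOEFF_NORMED); _,mx,_,l=cv2.minMaxLoc(m)
        p=(u-r+l[0]/8,v-r+l[1]/8); d=R@(onz(c,*p,z)[:2]-onz(c,x,y,z)[:2]); out+=[n,np.round(d*1e3,1),round(mx,2)]
    print(ref,x,y,w,h,*out)
crop(load("side0")["pixels"],215,190,295,240,9,"pics/s0z.png")
crop(load("side6")["pixels"],215,190,295,240,9,"pics/s6z.png")
```

```text
side0 264 207 3 3 side6 [-1.3 -0.1] 0.95 side7 [-31.8  -2.5] 0.73
side0 263 206 4 3 side6 [-1.5 -0.5] 0.94 side7 [-31.1  -0.6] 0.9
side0 264 207 2 3 side6 [-1.3 -0.1] 0.94 side7 [-32.1  -2.8] 0.68
side0 262 205 3 3 side6 [-1.5 -0.5] 0.96 side7 [-31.5  -0.5] 0.95
side0 256 197 5 4 side6 [-1.3  0.4] 0.99 side7 [-30.9   0.2] 0.98
side0 253 182 4 4 side6 [ 4.5 -1.6] 0.93 side7 [-26.   -0.6] 0.65
side6 264 207 3 3 side6 [0. 0.] 1.0 side7 [-30.3  -1.6] 0.74
side6 263 206 4 3 side6 [0. 0.] 1.0 side7 [-29.8  -0.5] 0.94
side6 264 207 2 3 side6 [0. 0.] 1.0 side7 [-30.1  -1.7] 0.71
side6 262 205 3 3 side6 [0. 0.] 1.0 side7 [-30.   0.] 0.98
side6 256 197 5 4 side6 [0. 0.] 1.0 side7 [-29.7  -0.7] 0.99
side6 253 182 4 4 side6 [0. 0.] 1.0 side7 [-30.5   0.4] 0.9
```

View pics/s0z.png

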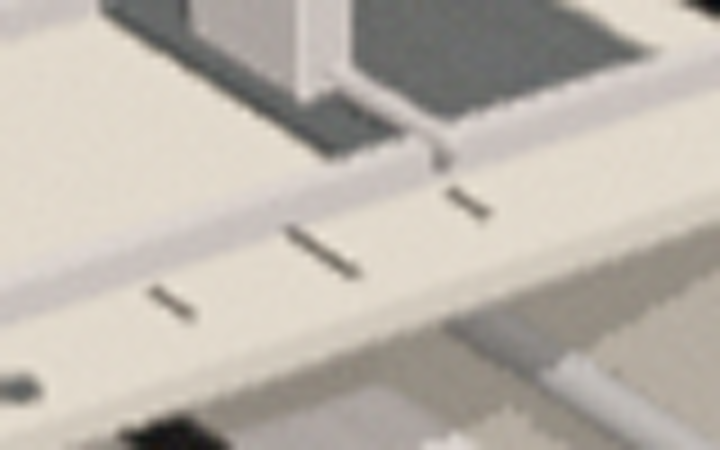

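View pics/s6z.png

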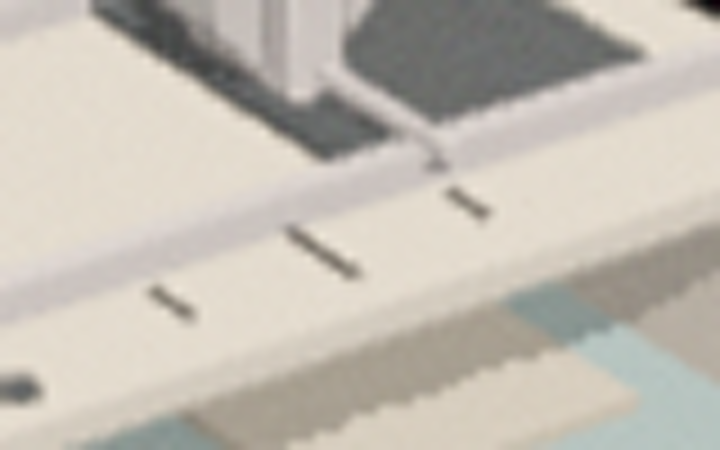

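Emit:
arm_command([
  [0, 0.0006, 0],
  [0, 0.0012, 0],
  [0, 0.0012, 0],
  [0, 0.0012, 0],
  [0, 0.0012, 0],
], twist=[0, 0, 0, 0, 0])

```text
time: 17.3
tcp_pos: [0.5024, 0.1194, 0.1405]
ee_rot: [3.14, -0.0, 1.68]
wrist_force: [7.3, 1.2, -3.1]
opening: 0.0119
```

Run:
```python
from workcell import *
from h import *
np.set_printoptions(precision=4,suppress=True)
for n in("side","top"):
    c=read_camera(n); pickle.dump(c,open(n+"8.pkl","wb")); cv2.imwrite(f"pics/{n}8.png",c["pixels"])
crop(load("side8")["pixels"],215,170,295,230,10,"pics/s8z.png")
s=sense();print(s["time"],s["tcp_pos"],s["wrist_force"],s["opening"])
G=lambda n:cv2.resize(load(n)["pixels"],None,fx=8,fy=8,interpolation=cv2.INTER_CUBIC)
c=load("side0"); R=np.array([[.994,.109],[-.109,.994]])
I0=G("side0");I=G("side8")
for (x,y,w,h) in[(263,206,4,3),(262,205,3,3),(256,197,5,4)]:
    T=I0[(y-h)*8:(y+h)*8,(x-w)*8:(x+w)*8]; z=.137 if y>200 else .15
    u,v=x-17,y+5; r=3; S=I[(v-h-r)*8:(v+h+r)*8,(u-w-r)*8:(u+w+r)*8]
    _,mx,_,l=cv2.minMaxLoc(cv2.matchTemplate(S,T,cv2.TM_CCOEFF_NORMED)); p=(u-r+l[0]/8,v-r+l[1]/8)
    print(R@(onz(c,*p,z)[:2]-onz(c,x,y,z)[:2])*1e3,mx)
# crank knob moved since release? compare crank area top7 vs top8, and knob position
t=load("top8"); g=t["pixels"][255:285,385:412].max(2); m=(g<70).astype(np.uint8)
k,l,st,ce=cv2.connectedComponentsWithStats(m); i=1+np.argmax(st[1:,4]); p=ce[i]+[385,255]; q=onz(t,*p,.1095)[:2]
d=R@(q-np.array([.5435,-.1712])); print("knob",p,q,"rel",d,"phi",np.arctan2(d[1],-d[0])+4*np.pi)
```

```text
17.4 [0.5023 0.1194 0.1405] [ 7.426   1.674  -3.0222] 0.011981101334641073
[-30.147  -0.267] 0.9409659504890442
[-30.2522  -0.3349] 0.9770304560661316
[-29.5978  -0.2483] 0.9903132915496826
knob [394.0667 266.6   ] [ 0.5483 -0.1259] rel [0.0097 0.0445] phi 14.351437756393167
```

View pics/side8.png

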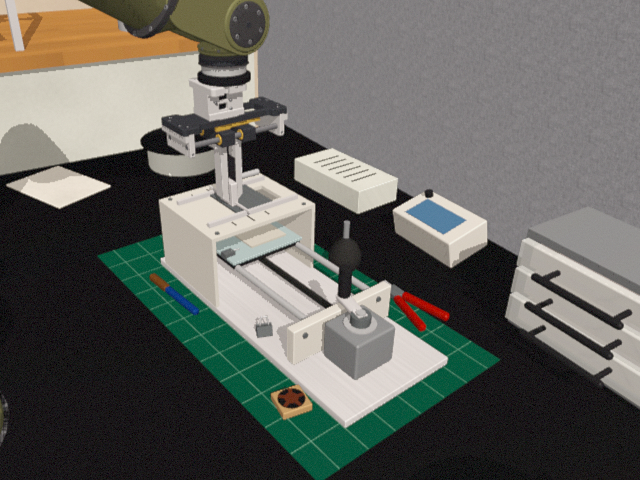

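View pics/s8z.png

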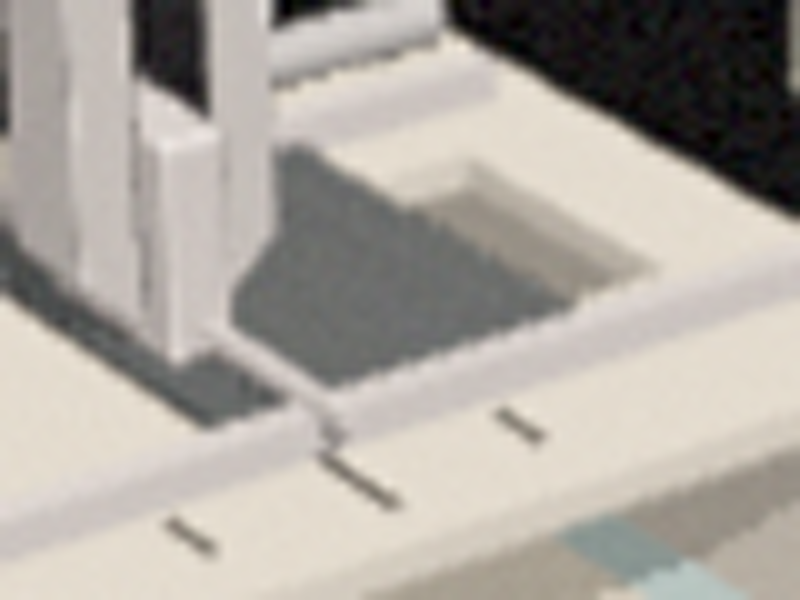

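```bash
python3 -c "
from workcell import *
print(finish_job()); s=sense(); print(s['time'],s['tcp_pos'],s['wrist_force'],s['opening'])"
```

```text
the job is handed in; nothing more can be done
None
the job is handed in; nothing more can be done
```

The job is handed in at about 17.4 s. The glass bed is fully in against its stop, and the gripper is holding the shutter at half travel.

- **Crank:** I gripped the knob and turned it clockwise by about 13.1 rad. It came up against the stop at about 14.37 rad, where the force rose to about 13 N. After I let go, the camera put the crank at about 14.35 rad, against 14.36 expected. The bed is visible under the hood. The shutter pointer had not moved in the side view just before I took the tab.
- **Shutter:** Closing the gripper on the tab opened the shutter by about 1.3 mm, after the crank was done. My first pull of 30 mm therefore went about 1 mm too far, so I moved back 1.2 mm. The last image measurements gave 29.6 to 30.3 mm of travel, with the pointer over the longer tick. The pull was about 7.4 N, against 7.2 N expected.
- **Bystanders:** Those visible in the last side picture had not moved by eye.

No final check failed. One early measurement disagreed: my first triangulation of the knob's top missed by about 5.6 mm between the two views. I replaced it with the knob's mid-height, which agreed to under 0.1 mm.

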